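Draw the feeder's slide gate and fetch the tin

ROBOT

A 6-joint arm with a two-finger parallel gripper is mounted at the origin on the work surface; the furniture and walls round the work are solid. World frame = base frame: x ahead of the robot, y to its left, z up, the work surface at z = 0. Lengths are in m, angles in rad, forces in N, time in s.
With the tool pointing down it reaches from about 0.35 to 0.975 m from the base axis. Payload 4.9 kg.
Tool frame: the origin (TCP) lies at the very end of the fingers, on their centre line; the grasp point (between the pads) lies 19 mm behind it; z points along the fingers, y is the line along which they close (so a half turn about z gives the same grasp; the last joint's range is limited). The gripper opens to 85 mm and grips with 20 to 120 N. Pads are 22 mm wide; open, the fingers measure 114 mm over their backs; the gripper's body (76 mm by 85 mm) begins 54 mm behind the grasp point. The pads swing forward as they close: fully open they stand 13 mm farther back than shut.
Start: joints at [0.99, 0.053, 1.613, -0, 1.476, -0.119], TCP at [0.278, 0.56, 0.193] pointing down, gripper open.
Joint ranges: [-3.01, 3.01], [-1.01, 2.22], [0.06, 2.58], [-1.02, 4.17], [0.09, 2.62], [-3.14, 3.14]. Speed limits (rad/s): [2.57, 2.57, 3.14, 3.14, 3.14, 3.14].

INTERFACE

Orientations are given as a unit quaternion [w, x, y, z].
In Python, from plant import * gives the robot as it stands.
- The arm moves only by the tool jog_arm, never from a script. Its argument "moves" is a list that holds one entry, the list of rows, each a list of 7 numbers: the finger opening in cm, from 0 to 8.54, then the shift along the tool's x, y, z in cm, then the turn, a rotation vector about the tool's x, y, z in rad. A call has 1 to 20 rows; each row shifts and turns the commanded pose from where the row before left it, along the tool's axes as they then stand; what a row does not reach is not made up. A row lasts 1/12 s, in which the tool goes at most 41.7 mm and 7.16 degrees, less where a joint would pass 70% of its speed; a pose out of reach is approached as far as the arm can. A call is refused whole if a number of a shift passes 4.17 or a number of a turn 0.125, either way. A call with a gripper value outside its range is refused whole. The fingers move at their own pace and stop on an object; the grip force is fixed at half the most. Time passes only in rows, so rows that do not move let the fingers close. It gives the time, the measured TCP pose, the force, the opening and the grip force at its end, in the units of the state.
- state(): the state, without advancing time (a new reading comes with each control period).
- grab_frame(name): name is "scene" or "top"; returns a dict with "color" (384x512x3 uint8, blue, green, red), "depth" (384x512 float32, m along the optical axis (not along the pixel's ray), 0 where there is no reading), "fx", "fy", "cx", "cy" (pixels), "R" (3x3) and "t" (3): a world point X has camera coordinates R X + t. Camera axes: x right, y down, z forward; pixel columns grow to the right and rows downward; lengths in m; the calibration is good to about 2 mm. A picture is of the moment at which its call begins.
- job_done(): hands the job in; it is judged then, once.
Trained networks look in a picture, given as the dict that the camera call returned (one of the last four; its "shot" number tells which), for a name from the list of things; names that differ only in an ending like _2 or _b are one class to them, and where a whole thing is asked for, a point or a joint stands for the part that bears it (a point fixed in the world has none). Each returns a list of dicts, best first, with "p" (0 to 1); they miss things now and then, are a little off and sometimes report something else, mostly with a low value. They report only what shows in the picture. A call takes as long as a camera call. They do not tell look-alikes from the thing itself.
- recognise(name, picture): "rect" ([centre column, centre row, width, height] in pixels, round what is visible of it).
- regions_of(name, picture): "pixels" (384x512 bool, what is visible of it) and "rect" ([centre column, centre row, width, height] in pixels, round what is visible of it).
The state is a dict: "time": time; "joint_pos": joint angles; "joint_vel": joint speeds; "joint_efforts": joint torques, N m; "tool_pos": TCP position; "tool_rot": TCP orientation; "contact_force": force on the tool from outside, world axes, zero at the start; "ft_torque": the same for the moment, N m; "gripper_width": opening from 0.0 (shut) to 1.0 (fully open); "grasp_force": force on a finger pad.
Only numpy, scipy, OpenCV 4.12 (cv2) and the standard library are available. Lean on these libraries where they do the work, as an engineer would, in place of code of your own. Each camera call takes 0.05 s, during which the arm holds its last target. There are 200 camera calls.

TASK

Draw the slide gate of the tin feeder straight out until you feel it come firmly up against its end stop, without dragging the feeder along the table, and leave it drawn out. The tin behind it rolls down into the trough: lift it up over the trough's front rail and set it in the plywood tray. Leave the can, the jar and the flat tin beside the work standing where they are.

Things in the scene. Friction and masses are not known exactly. Their poses are not given: they have to be found in the camera images.
- feeder: Grey sheet-metal tin feeder, 6 kg, loose (slides if pulled with over about 30 N). Origin: on the table under mid chute, at the gate. Its front is -x and faces the robot's left; +y points about away from the robot, z up. Chute: along y, 76 mm wide, falls 6 degrees towards -y, floor at z 60 mm at y 0. y 2 to 74 mm: closed chamber with the tin, front face at x -45 mm. y -6 to -150: open trough.
- gate: Slide gate: steel blade across the chute, black grip tab in front. Origin: tab's middle; tab 40 (x) x 12 (y) x 36 (z) mm, axes as the feeder's. Shut, it lies at (-86, 0, 90) mm in the feeder; starts 0 to 12 mm out. Slides along the feeder's -x, 3 N friction, stays where left. A hidden stop halts it 78 to 98 mm from shut, different every time: feel for it. The tin is let go at 60 to 76 mm.
- bin_lip (a point): Lower edge of the flared bin's upright front, straight above the gate. In the feeder's frame (-102, 0, 198) mm; the bin spans y -14 to 104, x -102 to 80, top z 251; below the lip its front slopes back to x -45, z 150. It overhangs the shut grip tab, so a vertical gripper does not fit; tilted 35 to 45 degrees (fingers down and towards the feeder, pads either side of the tab in y) it does.
- rail_mid (a point): Top of the trough's round front rail, middle of its length: (-42, -80, 103) mm in the feeder's frame. The rail runs along y, 6 mm thick; under it a lip to z 63 mm. The trough's rear wall, at x +38 to +43, is 110 mm high.
- tin_rest (a point): Where the tin's middle comes to rest in the trough: (0, -117, 77) mm in the feeder's frame, its axis along x, lying against a kerb. The kerb is 22 mm high over the floor, in two halves 18 mm wide with a 44 mm gap (x -22 to +22) that lets a finger through beside the tin; beyond it the trough is open.
- tin: Closed food tin, 57 mm diameter, 72 mm long, 0.18 kg, lying. Origin: centre of its one end face (the end at the feeder's front at the start); own z runs along its axis to the other end. Lies in the feeder's chamber behind the gate at the start.
- tin_mid (a point): Middle of the tin (28.5 mm above what it lies on).
- tray: Loose plywood tray, 120 x 150 x 35 mm (x, y, z), walls and floor 6 mm, open at the top. Origin: centre of its underside.
- dark_can: Dark drinks can, 53 mm diameter, 134 mm high, upright, loose; not to be disturbed. Origin: centre of its underside.
- jar: Green-lidded spice jar, 46 mm diameter, 106 mm high, upright, loose; not to be disturbed. Origin: centre of its underside.
- flat_tin: Flat rectangular tin, 63 x 105 x 24 mm, loose; not to be disturbed. Origin: centre of its underside.
Mind the look-alikes: they are no part of the job. There is more than one size of the tray; the one meant has the size given above.

How it is judged:
By the outcome, as a careful person would: the job done as asked, in the order asked, and still so for the second after the job is handed in, with the robot touching nothing.
It also fails if it takes over 61 s, if anything falls off the work surface, if the arm or the gripper's body presses on something with over 40 N, if the wrist force passes 120 N, or if a joint passes its speed limit or range.

## Working session

There is one attempt and no reset: what is moved stays moved. The work goes in short steps, Python scripts to look and compute and a tool call to move; the robot and the scene stay as the last step left them, time stands still between calls to the robot, and variables do not carry over. Pictures are saved under pics/ and viewed, at most 10 in all, crops included, and the job is handed in when it is done.

Besides the shell and the picture viewer there is one more tool, called after "Request:" as name(argument=value, ...) on one line, values as JSON. jog_arm: Moves the arm, as the interface text tells. Its arguments: {"type":"object","properties":{"moves":{"type":"array"}},"required":["moves"]}

```bash
mkdir -p pics; ls
cat > h.py <<'E'
from plant import *
import numpy as np, cv2
from scipy.spatial.transform import Rotation as Ro
def cloud(f):
    d=f["depth"]; v,u=np.mgrid[0:384,0:512]
    P=np.stack([(u-f["cx"])/f["fx"]*d,(v-f["cy"])/f["fy"]*d,d],-1)
    return (P-f["t"])@f["R"]
def proj(f,X):
    c=np.array(f["R"])@np.array(X)+f["t"]; return c[0]/c[2]*f["fx"]+f["cx"],c[1]/c[2]*f["fy"]+f["cy"]
E
cat > a.py <<'E'
from h import *
a=grab_frame("scene"); b=grab_frame("top")
np.savez("f0.npz",a=cloud(a),b=cloud(b),ac=a["color"],bc=b["color"])
for n,f in(("scene",a),("top",b)):
    cv2.imwrite(f"pics/{n}0.png",cv2.resize(f["color"],(800,600)))
    print(n,-np.array(f["R"]).T@f["t"])
    C=cloud(f)
    for name in["feeder","gate","tray","dark_can","jar","flat_tin","tin"]:
        for r in regions_of(name,f)[:3]:
            m=r["pixels"]&(f["depth"]>0); p=C[m]
            print(name,round(r["p"],2),np.round(r["rect"]),m.sum(),np.round(np.median(p,0),3) if len(p) else "",np.round(np.percentile(p,[3,97],axis=0),3).tolist() if len(p) else "")
s=state();print(s)
E
python3 a.py
```

```text
pics
scene [ 0.11034144 -0.64340201  0.97091286]
feeder 0.84 [297. 206. 104. 135.] 7520 [ 0.576 -0.124  0.151] [[0.436, -0.195, 0.008], [0.686, -0.009, 0.25]]
gate 0.9 [290. 203.  30.  31.] 384 [ 0.581 -0.081  0.095] [[0.57, -0.135, 0.001], [0.618, 0.048, 0.119]]
tray 0.88 [204. 226.  42.  36.] 867 [0.344 0.045 0.005] [[0.293, -0.002, 0.0], [0.392, 0.082, 0.025]]
tray 0.67 [204. 178.  50.  39.] 1343 [0.447 0.23  0.007] [[0.384, 0.149, 0.001], [0.505, 0.302, 0.035]]
tray 0.66 [262. 177.  36.  30.] 612 [0.615 0.128 0.006] [[0.57, 0.069, 0.0], [0.655, 0.174, 0.025]]
dark_can 0.69 [305. 281.  26.  47.] 776 [ 0.469 -0.31   0.109] [[0.454, -0.326, 0.002], [0.502, -0.276, 0.133]]
jar 0.93 [351. 266.  25.  30.] 570 [ 0.608 -0.32   0.078] [[0.597, -0.338, -0.001], [0.695, -0.275, 0.108]]
flat_tin 0.55 [238. 145.  20.  22.] 329 [0.638 0.305 0.021] [[0.609, 0.258, 0.011], [0.669, 0.358, 0.024]]
top [ 0.40042084 -0.01963589  1.24978699]
feeder 0.66 [284. 172.  87. 118.] 6958 [ 0.599 -0.113  0.154] [[0.446, -0.185, 0.043], [0.687, -0.01, 0.253]]
tray 0.84 [231. 263.  32.  38.] 1098 [0.343 0.044 0
[... 596 characters left out ...]
8, 'joint_pos': array([ 9.90017280e-01,  5.26476757e-02,  1.61288003e+00, -1.10177095e-05,
        1.47598993e+00, -1.18984832e-01]), 'joint_vel': array([ 0.00116716, -0.0003541 ,  0.00056814, -0.00032674, -0.00121073,
        0.0016887 ]), 'joint_efforts': array([ 7.23403045e-04, -3.93620431e+01, -3.70447040e+01, -9.53388894e-05,
        2.78372636e-04,  1.11922836e-05]), 'tool_pos': array([0.27846364, 0.559533  , 0.19344799]), 'tool_rot': array([1.80089428e-05, 2.28850407e-01, 9.73461601e-01, 3.33551340e-05]), 'contact_force': array([-0.05980526,  0.49591824, -0.46896138]), 'ft_torque': array([ 0.00570597,  0.06051861, -0.0475883 ]), 'grasp_force': 0.0, 'gripper_width': 1.0013872065993392}
```

View pics/scene0.png

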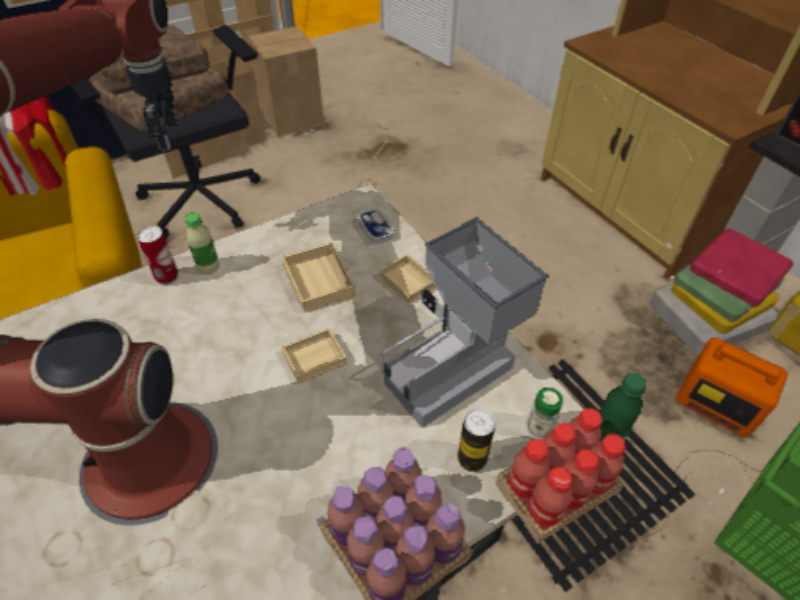

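View pics/top0.png

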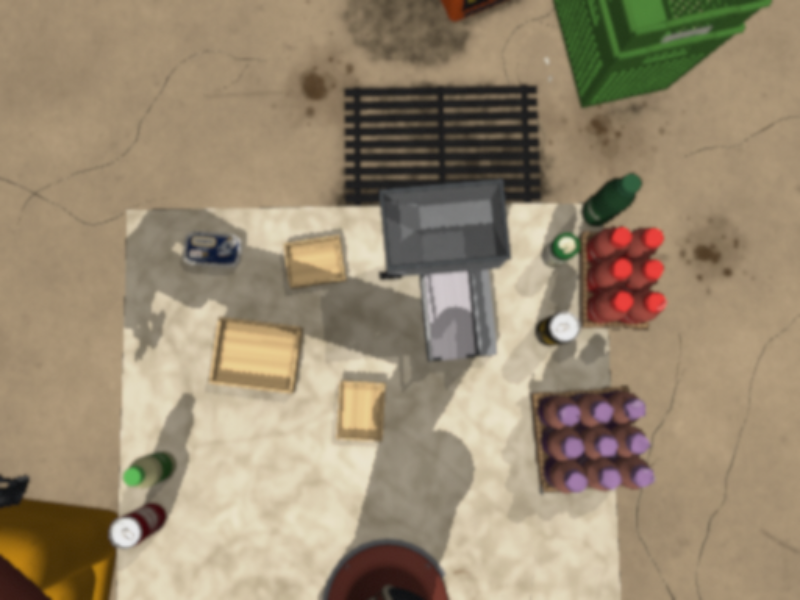

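The scene view (800x600) shows the feeder at (465,310) with its black grip tab at (430,300), and three trays at (318,275), (408,278) and (315,355). By extents, the one at (318,275), about 120x150x35 mm, fits the description. The other two are smaller and 25 mm high. I'll confirm this in a crop and fit the poses.

```bash
cat > b.py <<'E'
from h import *
D=np.load("f0.npz")
P=np.concatenate([D["a"].reshape(-1,3),D["b"].reshape(-1,3)])
for nm,c in(("a",D["a"]),("b",D["b"]),):
    p=c.reshape(-1,3)
    q=p[(p[:,2]>.244)&(p[:,2]<.262)&(p[:,0]>.5)&(p[:,0]<.75)&(p[:,1]>-.25)&(p[:,1]<.05)]
    print(nm,len(q),q[:,2].mean(),cv2.minAreaRect((q[:,:2]*1000).astype(np.float32)))
    q=p[(p[:,2]>.024)&(p[:,2]<.042)&(p[:,0]>.36)&(p[:,0]<.53)&(p[:,1]>.12)&(p[:,1]<.33)]
    print(nm,len(q),"tray",cv2.minAreaRect((q[:,:2]*1000).astype(np.float32)))
    for n,x,y in(("t2",.343,.045),("t3",.615,.128)):
        q=p[(p[:,2]>.012)&(p[:,2]<.042)&(abs(p[:,0]-x)<.075)&(abs(p[:,1]-y)<.065)]
        print(n,np.percentile(q[:,2],98),cv2.minAreaRect((q[:,:2]*1000).astype(np.float32)))
    col=D[nm+"c"].reshape(-1,3)
    q=p[(col.max(1)<60)&(p[:,2]>.06)&(p[:,2]<.125)&(p[:,0]>.5)&(p[:,0]<.65)&(p[:,1]>-.06)&(p[:,1]<.07)]
    print("tab",len(q),np.round(np.percentile(q,[2,50,98],axis=0),4).tolist())
a=D["ac"][110:290,150:370]
cv2.imwrite("pics/crop.png",cv2.resize(a,None,fx=3.3,fy=3.3,interpolation=cv2.INTER_CUBIC))
E
python3 b.py
```

```text
a 533 0.2494075830881807 ((626.127197265625, -99.13349151611328), (127.22188568115234, 187.55308532714844), 5.091684341430664)
a 334 tray ((445.8097839355469, 228.08682250976562), (156.7353515625, 120.55255126953125), 81.70819854736328)
t2 0.026591723688485565 ((343.63421630859375, 40.44166564941406), (86.07022094726562, 103.91439056396484), 86.16818237304688)
t3 0.026877979987164572 ((614.2578125, 123.34858703613281), (87.09498596191406, 106.31170654296875), 8.295413970947266)
tab 61 [[0.569, -0.0336, 0.078], [0.5717, -0.0176, 0.1017], [0.5779, -0.0004, 0.11]]
b 795 0.2519859318520025 ((628.1593627929688, -94.39026641845703), (124.22892761230469, 187.01953125), 4.537095069885254)
b 478 tray ((445.50360107421875, 231.72915649414062), (151.47251892089844, 120.06421661376953), 82.18228149414062)
t2 0.03025449044314221 ((343.6604309082031, 44.79212188720703), (82.80926513671875, 103.2068862915039), 86.09187316894531)
t3 0.030844901388235587 ((614.0770874023438, 127.16289520263672), (83.68971252441406, 104.02742004394531), 8.256612777709961)
tab 21 [[0.5697, -0.0177, 0.0951], [0.5717, -0.0056, 0.1082], [0.5747, 0.0024, 0.112]]
```

View pics/crop.png

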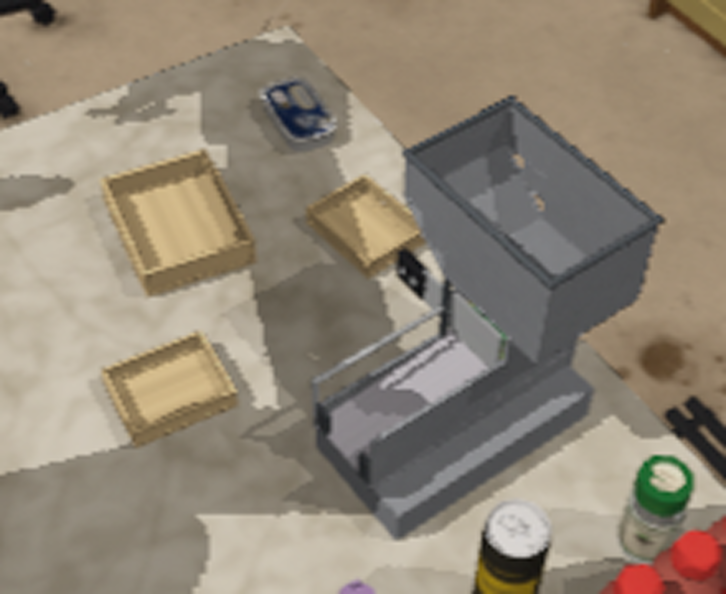

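In the crop, the big tray at (178,222) measures 120x151x35 mm and is the one meant. The ones at (170,388) and (365,222) are about 84x104x25 mm. The grip tab is at (410,270). Next I plan the approach.

```bash
cat >> h.py <<'E'
EX=np.array([.0837,-.9965,0]);EY=np.array([.9965,.0837,0]);O=np.array([.5832,-.1115,0])
def W(x,y,z): return O+(EX*x+EY*y)/1000+np.array([0,0,z/1000])
def rot(tilt,y=EY):  # tool y along y, z down tilted towards EX by tilt deg
    t=np.radians(tilt); z=np.array([0,0,-np.cos(t)])+np.sin(t)*np.cross(y,[0,0,1]); return Ro.from_matrix(np.stack([np.cross(y,z),y,z],1))
def cur():
    s=state(); q=s["tool_rot"]; return np.array(s["tool_pos"]),Ro.from_quat([q[1],q[2],q[3],q[0]])
def plan(start,goal,n,w):
    p,R=start; rv=(R.inv()*goal[1]).as_rotvec()
    dr=np.round(rv/n,3); rows=[]; p0=p
    for i in range(n):
        want=p0+(goal[0]-p0)*(i+1)/n
        d=np.round(R.inv().apply(want-p)*100,2)
        p=p+R.apply(d)/100; R=R*Ro.from_rotvec(dr)
        rows.append([w]+d.tolist()+dr.tolist())
    print(n,"rows, |turn|",np.degrees(np.linalg.norm(dr)).round(2),"shift max",max(np.linalg.norm(r[1:4]) for r in rows))
    print(str(rows).replace(" ",""),"end",p.round(4)); return p,R
E
cat > c.py <<'E'
from h import *
tab=W(-94,0,90); R=rot(42); z=R.apply([0,0,1]); tab[0]+=.001
print("tab",tab,"z",z)
g=tab+z*.019
s=cur()
s=plan(s,(g-z*.17+[0,0,.02],R),20,8.5)
s=plan(s,(g-z*.04,R),8,8.5)
s=plan(s,(g,R),3,8.5)
E
python3 c.py
```

```text
tab [ 0.5763322 -0.017829   0.09     ] z [ 0.05600601 -0.66678597 -0.74314184]
20 rows, |turn| 3.56 shift max 2.798874773904685
[[8.5,-2.36,-1.49,-0.14,0.019,-0.033,0.049],[8.5,-2.43,-1.37,-0.04,0.019,-0.033,0.049],[8.5,-2.49,-1.26,0.07,0.019,-0.033,0.049],[8.5,-2.55,-1.12,0.17,0.019,-0.033,0.049],[8.5,-2.59,-1.0,0.28,0.019,-0.033,0.049],[8.5,-2.63,-0.86,0.38,0.019,-0.033,0.049],[8.5,-2.65,-0.72,0.49,0.019,-0.033,0.049],[8.5,-2.67,-0.59,0.59,0.019,-0.033,0.049],[8.5,-2.67,-0.44,0.68,0.019,-0.033,0.049],[8.5,-2.67,-0.29,0.78,0.019,-0.033,0.049],[8.5,-2.65,-0.15,0.87,0.019,-0.033,0.049],[8.5,-2.62,-0.01,0.96,0.019,-0.033,0.049],[8.5,-2.58,0.14,1.04,0.019,-0.033,0.049],[8.5,-2.54,0.29,1.13,0.019,-0.033,0.049],[8.5,-2.49,0.44,1.2,0.019,-0.033,0.049],[8.5,-2.41,0.58,1.27,0.019,-0.033,0.049],[8.5,-2.35,0.72,1.33,0.019,-0.033,0.049],[8.5,-2.26,0.85,1.4,0.019,-0.033,0.049],[8.5,-2.16,1.0,1.46,0.019,-0.033,0.049],[8.5,-2.07,1.12,1.5,0.019,-0.033,0.049]] end [0.5678 0.0828 0.2222]
8 rows, |turn| 0.06 shift max 1.827922317824256
[[8.5,0.16,0.01,1.81,-0.001,-0.0,0.0],[8.5,0.16,0.02,1.81,-0.001,-0.0,0.0],[8.5,0.16,0.01,1.81,-0.001,-0.0,0.0],[8.5,0.17,0.0,1.82,-0.001,-0.0,0.0],[8.5,0.16,0.01,1.81,-0.001,-0.0,0.0],[8.5,0.16,0.0,1.81,-0.001,-0.0,0.0],[8.5,0.16,0.01,1.81,-0.001,-0.0,0.0],[8.5,0.16,-0.0,1.81,-0.001,-0.0,0.0]] end [ 0.5752 -0.0038  0.1056]
3 rows, |turn| 0.06 shift max 1.3400373129133383
[[8.5,-0.0,-0.0,1.33,0.0,-0.001,0.0],[8.5,-0.01,-0.0,1.34,0.0,-0.001,0.0],[8.5,0.0,-0.0,1.33,0.0,-0.001,0.0]] end [ 0.5774 -0.0305  0.0759]
```

Request:
jog_arm(moves=[[[8.5,-2.36,-1.49,-0.14,0.019,-0.033,0.049],[8.5,-2.43,-1.37,-0.04,0.019,-0.033,0.049],[8.5,-2.49,-1.26,0.07,0.019,-0.033,0.049],[8.5,-2.55,-1.12,0.17,0.019,-0.033,0.049],[8.5,-2.59,-1.0,0.28,0.019,-0.033,0.049],[8.5,-2.63,-0.86,0.38,0.019,-0.033,0.049],[8.5,-2.65,-0.72,0.49,0.019,-0.033,0.049],[8.5,-2.67,-0.59,0.59,0.019,-0.033,0.049],[8.5,-2.67,-0.44,0.68,0.019,-0.033,0.049],[8.5,-2.67,-0.29,0.78,0.019,-0.033,0.049],[8.5,-2.65,-0.15,0.87,0.019,-0.033,0.049],[8.5,-2.62,-0.01,0.96,0.019,-0.033,0.049],[8.5,-2.58,0.14,1.04,0.019,-0.033,0.049],[8.5,-2.54,0.29,1.13,0.019,-0.033,0.049],[8.5,-2.49,0.44,1.2,0.019,-0.033,0.049],[8.5,-2.41,0.58,1.27,0.019,-0.033,0.049],[8.5,-2.35,0.72,1.33,0.019,-0.033,0.049],[8.5,-2.26,0.85,1.4,0.019,-0.033,0.049],[8.5,-2.16,1.0,1.46,0.019,-0.033,0.049],[8.5,-2.07,1.12,1.5,0.019,-0.033,0.049]]])

```text
time: 2.47
tool_pos: [0.5685, 0.0818, 0.2224]
tool_rot: [0.261, 0.634, 0.686, -0.244]
contact_force: [-0.0, 0.8, -0.1]
gripper_width: 0.998
grasp_force: 0.0
```

```bash
cat > d.py <<'E'
from h import *
tab=W(-94,0,90); R=rot(42); z=R.apply([0,0,1]); tab[0]+=.001
g=tab+z*.019
s=cur(); print(s[0],s[1].as_matrix()[:,2],state()["joint_pos"].round(2))
a=grab_frame("scene")
for f in (a,grab_frame("top")):
    C=cloud(f)
    for r in regions_of("gate",f)[:2]:
        p=C[r["pixels"]&(f["depth"]>0)]; p=p[(p[:,2]>.06)&(p[:,2]<.12)&(p[:,1]>-.05)]
        print(r["p"],len(p),np.percentile(p,[3,50,97],axis=0).round(4).tolist() if len(p) else "")
s=plan(s,(g-z*.04,R),8,8.5)
s=plan(s,(g,R),3,4)
E
python3 d.py
```

```text
[0.56846174 0.08177781 0.22236162] [ 0.04798456 -0.66580152 -0.74458432] [ 0.37  0.09  1.66 -0.69  1.63  0.33]
0.68 123 [[0.5692, -0.0472, 0.0735], [0.5728, -0.0239, 0.0975], [0.5796, 0.0001, 0.1098]]
0.48 0 
0.61 0 
0.44 25 [[0.5701, -0.0169, 0.0965], [0.572, -0.0055, 0.1075], [0.577, 0.0031, 0.1132]]
8 rows, |turn| 0.06 shift max 1.8189282558693731
[[8.5,0.18,0.01,1.8,-0.001,-0.0,-0.0],[8.5,0.17,0.0,1.81,-0.001,-0.0,-0.0],[8.5,0.18,0.01,1.8,-0.001,-0.0,-0.0],[8.5,0.17,0.0,1.8,-0.001,-0.0,-0.0],[8.5,0.18,0.0,1.81,-0.001,-0.0,-0.0],[8.5,0.17,-0.0,1.8,-0.001,-0.0,-0.0],[8.5,0.18,-0.0,1.8,-0.001,-0.0,-0.0],[8.5,0.17,-0.01,1.81,-0.001,-0.0,-0.0]] end [ 0.5751 -0.0039  0.1056]
3 rows, |turn| 0.08 shift max 1.34
[[4,-0.0,0.0,1.33,0.0,-0.001,-0.001],[4,-0.0,0.0,1.33,0.0,-0.001,-0.001],[4,-0.0,0.0,1.34,0.0,-0.001,-0.001]] end [ 0.5774 -0.0305  0.0758]
```

Request:
jog_arm(moves=[[[8.5,0.18,0.0,1.8,-0.001,0,0],[8.5,0.17,0,1.8,-0.001,0,0],[8.5,0.18,0,1.8,-0.001,0,0],[8.5,0.17,0,1.8,-0.001,0,0],[8.5,0.18,0,1.8,-0.001,0,0],[8.5,0.17,0,1.8,-0.001,0,0],[8.5,0.18,0,1.8,-0.001,0,0],[8.5,0.17,0,1.8,-0.001,0,0],[8.5,0,0,1.33,0,-0.001,-0.001],[8.5,0,0,1.33,0,-0.001,-0.001],[8.5,0,0,1.34,0,-0.001,-0.001],[4,0,0,0,0,0,0],[2.4,0,0,0,0,0,0],[2.4,0,0,0,0,0,0],[2.4,0,0,0,0,0,0]]])

```text
time: 3.92
tool_pos: [0.5775, -0.0286, 0.0768]
tool_rot: [0.264, 0.631, 0.688, -0.242]
contact_force: [0.1, -1.0, 0.5]
gripper_width: 0.444
grasp_force: 0.0
```

```bash
cat > e.py <<'E'
from h import *
import sys
s=state();print(s["time"],s["tool_pos"],s["contact_force"].round(2),s["gripper_width"],s["grasp_force"],s["joint_pos"].round(2))
f=grab_frame("scene"); cv2.imwrite(sys.argv[1],cv2.resize(f["color"][130:310,200:420],None,fx=3.3,fy=3.3,interpolation=cv2.INTER_CUBIC))
E
python3 e.py pics/g1.png
```

```text
3.9167 [ 0.57751403 -0.02861207  0.07677982] [ 0.06 -1.02  0.51] 0.4440517394560602 0.0 [ 0.19  0.17  1.84 -0.76  1.31  0.37]
```

View pics/g1.png

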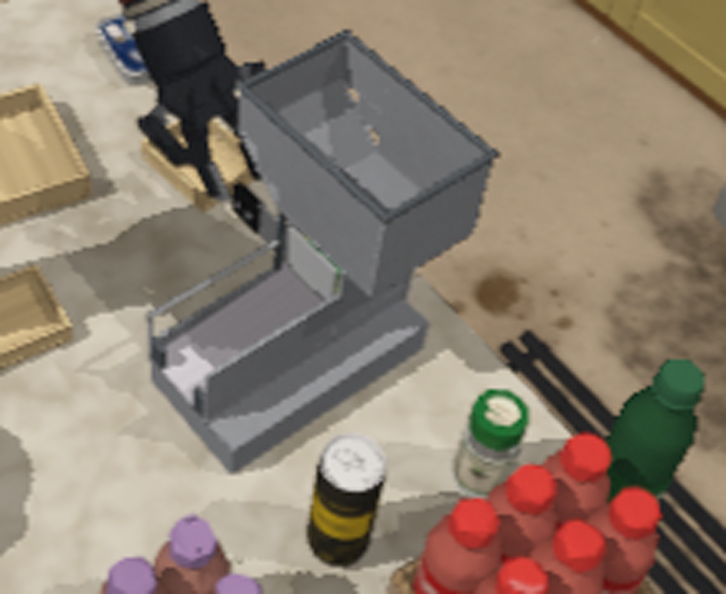

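```bash
cat > f.py <<'E'
from h import *
f=grab_frame("scene"); p,R=cur()
c=lambda X:[round((a-o)*3.3) for a,o in zip(proj(f,X),(200,130))]
for y in(-.019,0,.019): print("tip",c(p+R.apply([0,y,0])),"pad",c(p+R.apply([0,y,-.019])))
for x in(-114,-74):
  for z in(72,108): print("tab face",x,z,c(W(x,-6,z)))
for i,X in(("lip",W(-102,-14,198)),("rail0",W(-42,-10,103)),("rail1",W(-42,-150,103)),("bin",W(-102,-14,251)),("bin2",W(80,-14,251)),("bin3",W(-102,104,251))): print(i,c(X))
E
python3 f.py
```

```text
tip [240, 234] pad [232, 215]
tip [256, 225] pad [248, 206]
tip [272, 215] pad [264, 197]
tab face -114 72 [230, 211]
tab face -114 108 [231, 186]
tab face -74 72 [256, 237]
tab face -74 108 [258, 212]
lip [236, 128]
rail0 [276, 239]
rail1 [150, 313]
bin [238, 83]
bin2 [386, 215]
bin3 [344, 28]
```

Request:
jog_arm(moves=[[[2.4,0,0,0,0,0,0],[2.4,0,0,0,0,0,0],[2.4,0,0,0,0,0,0]]])

```text
time: 4.27
tool_pos: [0.5768, -0.0289, 0.0759]
tool_rot: [0.264, 0.631, 0.688, -0.242]
contact_force: [-0.7, 0.4, -0.6]
gripper_width: 0.28
grasp_force: 0.0
```

```bash
sed -i 's/200:420\],None,fx=3.3,fy=3.3/230:310],None,fx=7,fy=7/; s/130:310/150:230/' e.py; python3 e.py pics/g2.png
```

```text
4.2667 [ 0.57684369 -0.02891933  0.07594917] [-0.74  0.44 -0.6 ] 0.27995976132806777 0.0 [ 0.19  0.17  1.84 -0.76  1.31  0.37]
```

View pics/g2.png

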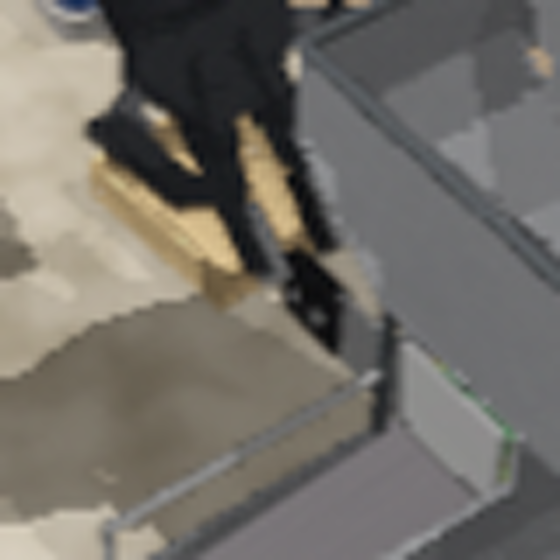

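```bash
cat > f.py <<'E'
from h import *
for n in("scene","top"):
    f=grab_frame(n); C=cloud(f).reshape(-1,3); p,R=cur()
    q=R.inv().apply(C-p)*1000
    m=(abs(q[:,0])<60)&(abs(q[:,1])<70)&(q[:,2]>-150)&(q[:,2]<60)&(f["color"].reshape(-1,3).max(1)<75)&(f["depth"].ravel()>0)
    q=q[m]
    for lo in range(-150,60,10):
        k=q[(q[:,2]>=lo)&(q[:,2]<lo+10)]
        if len(k): print(n,lo,len(k),k.min(0).round()[:2],k.max(0).round()[:2])
    print(proj(f,p))
E
python3 f.py
```

```text
scene -150 89 [-24. -47.] [ 7. 42.]
scene -140 113 [-23. -65.] [ 7. 61.]
scene -130 85 [-23. -64.] [ 9. 45.]
scene -120 71 [-23. -59.] [13. 19.]
scene -110 57 [-21. -55.] [13. 17.]
scene -100 50 [-17. -50.] [10. 19.]
scene -90 39 [-17. -44.] [ 9. 21.]
scene -80 22 [-13. -27.] [ 5. 16.]
scene -70 22 [-13. -26.] [ 6. 15.]
scene -60 22 [-12. -26.] [ 6. 13.]
scene -50 26 [-13. -25.] [12. 15.]
scene -40 21 [-15. -17.] [11. 14.]
scene -30 23 [-23.  -6.] [18.  2.]
scene -20 23 [-24.  -6.] [24. -0.]
scene -10 13 [-58. -11.] [15. -3.]
scene 0 7 [-57. -11.] [ 4. -3.]
scene 10 5 [-50. -13.] [-39.  -7.]
scene 20 8 [-39. -12.] [-18.  -1.]
scene 30 5 [-31. -11.] [-23.  -9.]
scene 40 1 [-20. -69.] [-20. -69.]
(np.float64(277.4900163066223), np.float64(198.3833146147477))
top -150 135 [-22. -61.] [ 5. 60.]
top -140 148 [-22. -64.] [12. 62.]
top -130 91 [-19. -61.] [-2. 60.]
top -120 77 [-20. -53.] [11. 53.]
top -110 60 [-19. -50.] [10. 50.]
top -100 108 [-15. -43.] [10. 44.]
top -90 31 [-16. -40.] [ 5. 34.]
top -80 20 [-15. -23.] [ 4. 21.]
top -70 23 [-12. -25.] [ 4. 22.]
top -60 23 [-14. -24.] [ 2. 23.]
top -50 23 [-11. -22.] [ 5. 14.]
top -40 14 [-15.  -5.] [15. -1.]
top -30 13 [-19.  -6.] [14. -4.]
top -20 3 [-9. -5.] [12. -4.]
top -10 3 [-7. -5.] [12. -4.]
(np.float64(255.78891965529706), np.float64(175.8928473712418))
```

The enlarged crop shows the fingertips at (258,275) and (330,250), with the tab at (315,300). The fingers seem to end about 35–40 mm short of the reported TCP. I'll check the unmasked depth before gripping.

```bash
cat > f.py <<'E'
from h import *
for n in("scene","top"):
    f=grab_frame(n); C=cloud(f).reshape(-1,3); p,R=cur()
    q=R.inv().apply(C-p)*1000; col=f["color"].reshape(-1,3)
    m=(abs(q[:,0])<20)&(abs(q[:,1])<32)&(q[:,2]>-75)&(q[:,2]<15)&(f["depth"].ravel()>0)
    o=np.argsort(q[m][:,2]); k=np.hstack([q[m],col[m]])[o].round().astype(int)
    for r in k[k[:,2]>-62][::2]: print(n,r.tolist())
E
python3 f.py | head -120
```

```text
scene [-5, -25, -61, 30, 26, 25]
scene [3, -25, -61, 37, 43, 49]
scene [-12, -18, -61, 99, 98, 98]
scene [-1, 11, -61, 22, 21, 21]
scene [-14, -16, -60, 94, 93, 93]
scene [-10, 13, -60, 49, 48, 48]
scene [-15, -13, -59, 96, 127, 146]
scene [0, -24, -58, 29, 26, 25]
scene [-14, 18, -58, 109, 108, 108]
scene [2, 12, -57, 20, 18, 19]
scene [-8, -22, -56, 25, 23, 20]
scene [-8, -14, -56, 95, 95, 94]
scene [-12, -13, -56, 79, 93, 103]
scene [-13, 17, -55, 112, 111, 110]
scene [-5, -25, -54, 31, 29, 27]
scene [-6, -22, -53, 31, 29, 28]
scene [9, 14, -53, 26, 31, 35]
scene [-2, 15, -53, 22, 22, 21]
scene [-14, 15, -52, 122, 121, 120]
scene [-14, -12, -52, 59, 78, 92]
scene [5, 11, -51, 52, 70, 82]
scene [0, -24, -51, 31, 29, 27]
scene [-11, -16, -50, 95, 95, 94]
scene [6, 14, -49, 23, 22, 22]
scene [-5, 15, -49, 46, 45, 45]
scene [-11, -13, -49, 60, 59, 60]
scene [-6, -18, -48, 76, 74, 74]
scene [-11, -17, -47, 100, 99, 99]
scene [-7, 13, -47, 24, 22, 22]
scene [-6, -22, -46, 35, 33, 31]
scene [-12, -14, -46, 88, 87, 87]
scene [3, 2, -45, 38, 49, 58]
scene [-11, 17, -44, 104, 104, 103]
scen
[... 2032 characters left out ...]
[-10, -21, -60, 51, 49, 50]
top [-5, -22, -60, 40, 40, 41]
top [4, 14, -60, 52, 58, 60]
top [-11, 24, -59, 99, 111, 117]
top [-9, 17, -58, 75, 76, 76]
top [-12, -13, -58, 62, 61, 61]
top [-9, -23, -56, 50, 52, 55]
top [-8, 22, -56, 69, 75, 78]
top [-13, 13, -55, 67, 67, 67]
top [-8, -20, -55, 53, 53, 54]
top [-12, -15, -54, 75, 75, 75]
top [3, 14, -53, 51, 54, 57]
top [-11, -13, -53, 62, 61, 62]
top [1, -24, -53, 59, 66, 69]
top [1, 13, -52, 52, 55, 57]
top [-10, 19, -51, 77, 80, 81]
top [-8, -20, -51, 62, 63, 65]
top [-11, -13, -50, 62, 62, 63]
top [-11, 14, -49, 70, 70, 70]
top [7, -1, -48, 78, 89, 95]
top [6, 7, -47, 94, 107, 114]
top [-7, 23, -47, 88, 95, 99]
top [2, 14, -46, 55, 59, 61]
```

Both cameras agree that the fingers end about 37 mm behind the reported TCP, so the reported tool point is off by that much. From here I trust the images and advance along tool z in small steps while watching the force.

Request:
jog_arm(moves=[[[2.6,0,0,0.8,0,0,0],[2.6,0,0,0.8,0,0,0],[2.6,0,0,0,0,0,0]]])

```text
time: 4.77
tool_pos: [0.5763, -0.0409, 0.0619]
tool_rot: [0.262, 0.631, 0.688, -0.244]
contact_force: [-1.3, -1.2, -0.3]
gripper_width: 0.306
grasp_force: 0.0
```

Request:
jog_arm(moves=[[[2.6,0,0,0.5,0,0,0],[2.6,0,0,0.5,0,0,0],[2.6,0,0,0,0,0,0]]])

```text
time: 5.02
tool_pos: [0.5775, -0.0471, 0.0553]
tool_rot: [0.263, 0.631, 0.688, -0.243]
contact_force: [-0.0, 0.4, 0.6]
gripper_width: 0.309
grasp_force: 0.0
```

Request:
jog_arm(moves=[[[2.6,0,0,0.4,0,0,0],[2.6,0,0,0.4,0,0,0],[2.6,0,0,0,0,0,0],[1.8,0,0,0,0,0,0],[1.6,0,0,0,0,0,0],[1.6,0,0,0,0,0,0]]])

```text
time: 5.52
tool_pos: [0.5788, -0.0516, 0.0507]
tool_rot: [0.264, 0.631, 0.688, -0.243]
contact_force: [0.5, -0.4, 0.3]
gripper_width: 0.19
grasp_force: 0.0
```

```bash
python3 e.py pics/g3.png
```

```text
5.5167 [ 0.5788137  -0.05162564  0.05068072] [ 0.47 -0.4   0.26] 0.19019178262612907 0.0 [ 0.15  0.2   1.86 -0.78  1.26  0.38]
```

View pics/g3.png

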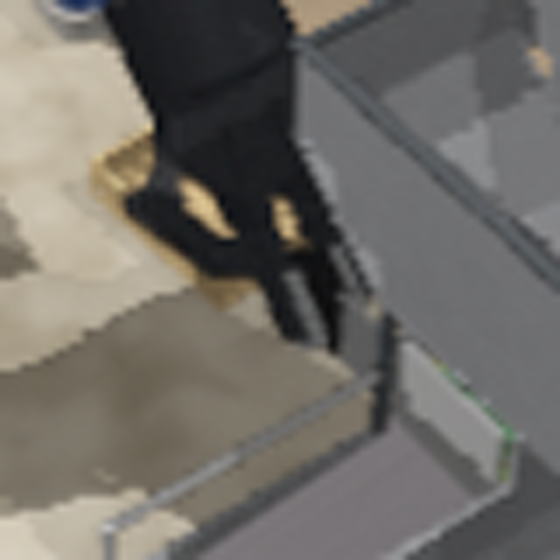

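The pads now straddle the tab: near finger at (300,310), far finger at (345,270), tab between them. I close gently.

Request:
jog_arm(moves=[[[1.3,0,0,0,0,0,0],[1.2,0,0,0,0,0,0],[1.1,0,0,0,0,0,0],[1.0,0,0,0,0,0,0]]])

```text
time: 5.9
tool_pos: [0.5787, -0.0516, 0.0508]
tool_rot: [0.263, 0.631, 0.688, -0.243]
contact_force: [0.7, 1.4, 1.4]
gripper_width: 0.133
grasp_force: 58.4
```

Request:
jog_arm(moves=[[[0.5,0,0,0,0,0,0],[0,0,0,0,0,0,0],[0,0,0,0,0,0,0]]])

```text
time: 6.15
tool_pos: [0.5787, -0.0516, 0.0507]
tool_rot: [0.263, 0.631, 0.688, -0.243]
contact_force: [-0.1, 3.0, 2.7]
gripper_width: 0.133
grasp_force: 58.5
```

```bash
python3 -c "
from h import *
p,R=cur(); print(R.inv().apply(-EX), R.as_matrix()[:,1])"
```

```text
[ 0.74347816  0.00251214 -0.66876891] [ 0.9962766   0.0862022  -0.00145312]
```

Request:
jog_arm(moves=[[[0,0.3,0,-0.27,0,0,0],[0,0.3,0,-0.27,0,0,0],[0,0.3,0,-0.27,0,0,0],[0,0.3,0,-0.27,0,0,0],[0,0.3,0,-0.27,0,0,0]]])

```text
time: 6.57
tool_pos: [0.5772, -0.0315, 0.0508]
tool_rot: [0.264, 0.631, 0.688, -0.243]
contact_force: [2.1, -2.8, 1.8]
gripper_width: 0.13
grasp_force: 58.5
```

Request:
jog_arm(moves=[[[0,0.3,0,-0.27,0,0,0],[0,0.3,0,-0.27,0,0,0],[0,0.3,0,-0.27,0,0,0],[0,0.3,0,-0.27,0,0,0],[0,0.3,0,-0.27,0,0,0]]])

```text
time: 6.98
tool_pos: [0.5756, -0.011, 0.0508]
tool_rot: [0.264, 0.631, 0.688, -0.242]
contact_force: [4.4, -2.9, 1.5]
gripper_width: 0.131
grasp_force: 58.5
```

Request:
jog_arm(moves=[[[0,0.3,0.02,-0.27,0,0,0],[0,0.3,0.02,-0.27,0,0,0],[0,0.3,0.02,-0.27,0,0,0],[0,0.3,0.01,-0.27,0,0,0]]])

```text
time: 7.32
tool_pos: [0.5743, 0.0049, 0.0507]
tool_rot: [0.264, 0.631, 0.688, -0.243]
contact_force: [1.5, -2.4, 4.1]
gripper_width: 0.134
grasp_force: 58.9
```

Request:
jog_arm(moves=[[[0,0.2,0,-0.18,0,0,0],[0,0.15,0,-0.14,0,0,0],[0,0.15,0,-0.14,0,0,0]]])

```text
time: 7.57
tool_pos: [0.5738, 0.0116, 0.0507]
tool_rot: [0.264, 0.631, 0.688, -0.243]
contact_force: [2.1, -3.1, 3.9]
gripper_width: 0.134
grasp_force: 58.9
```

Request:
jog_arm(moves=[[[0,0.15,0,-0.13,0,0,0],[0,0.15,0,-0.13,0,0,0],[0,0,0,0,0,0,0]]])

```text
time: 7.82
tool_pos: [0.5735, 0.0157, 0.0507]
tool_rot: [0.263, 0.631, 0.688, -0.243]
contact_force: [0.6, -1.0, 6.1]
gripper_width: 0.133
grasp_force: 59.1
```

Request:
jog_arm(moves=[[[0,0.15,0,-0.13,0,0,0],[0,0.07,0,-0.07,0,0,0],[0,0,0,0,0,0,0]]])

```text
time: 8.07
tool_pos: [0.5733, 0.0185, 0.0507]
tool_rot: [0.264, 0.631, 0.688, -0.243]
contact_force: [2.4, -2.8, 5.1]
gripper_width: 0.132
grasp_force: 59.1
```

Request:
jog_arm(moves=[[[0,0.15,0,-0.13,0,0,0],[0,0.07,0,-0.07,0,0,0],[0,0,0,0,0,0,0]]])

```text
time: 8.32
tool_pos: [0.5731, 0.0215, 0.0507]
tool_rot: [0.264, 0.631, 0.688, -0.243]
contact_force: [0.7, -1.2, 5.4]
gripper_width: 0.134
grasp_force: 59.1
```

Request:
jog_arm(moves=[[[0,0.08,0,-0.07,0,0,0],[0,0.07,0,-0.06,0,0,0]]])

```text
time: 8.48
tool_pos: [0.573, 0.0227, 0.0508]
tool_rot: [0.264, 0.631, 0.688, -0.243]
contact_force: [4.2, -9.3, 2.8]
gripper_width: 0.133
grasp_force: 58.4
```

Request:
jog_arm(moves=[[[0,0.08,0,-0.07,0,0,0],[0,0.07,0,-0.06,0,0,0]]])

```text
time: 8.65
tool_pos: [0.573, 0.0227, 0.0508]
tool_rot: [0.265, 0.63, 0.688, -0.244]
contact_force: [6.3, -18.5, 1.3]
gripper_width: 0.13
grasp_force: 58.3
```

Request:
jog_arm(moves=[[[0,0.08,0,-0.07,0,0,0],[0,0.07,0,-0.06,0,0,0]]])

```text
time: 8.82
tool_pos: [0.5729, 0.0229, 0.0507]
tool_rot: [0.266, 0.63, 0.687, -0.245]
contact_force: [9.8, -25.7, -2.5]
gripper_width: 0.129
grasp_force: 58.3
```

The gate is firmly against its stop: the position holds at y = 0.0228 while the force rises to about 26 N. I relax, release and retreat.

Request:
jog_arm(moves=[[[0,-0.1,0,0.09,0,0,0],[0,-0.1,0,0.09,0,0,0],[0,-0.05,0,0.05,0,0,0],[0,0,0,0,0,0,0]]])

```text
time: 9.15
tool_pos: [0.573, 0.0227, 0.0507]
tool_rot: [0.264, 0.631, 0.688, -0.243]
contact_force: [3.5, -7.0, 4.3]
gripper_width: 0.129
grasp_force: 60.8
```

Request:
jog_arm(moves=[[[2,0,0,0,0,0,0],[3,0,0,0,0,0,0],[3.5,0,0,0,0,0,0],[3.5,0,0,0,0,0,0],[3.5,0,0,-0.5,0,0,0],[3.5,0,0,-1.5,0,0,0],[3.5,0,0,-3,0,0,0],[3.5,0,0,-3,0,0,0],[3.5,0,0,-3,0,0,0],[3.5,0,0,-3,0,0,0]]])

```text
time: 9.98
tool_pos: [0.5646, 0.1191, 0.1566]
tool_rot: [0.263, 0.631, 0.689, -0.242]
contact_force: [0.5, 0.8, 0.6]
gripper_width: 0.406
grasp_force: 0.0
```

```bash
cat > b2.py <<'E'
from h import *
fs=[grab_frame(n) for n in("scene","top")]
s=state(); print(s["time"],s["tool_pos"],s["joint_pos"].round(2),s["contact_force"].round(1))
for nm,f in zip("ab",fs):
    C=cloud(f); p=C.reshape(-1,3)
    q=p[(p[:,2]>.244)&(p[:,2]<.262)&(p[:,0]>.5)&(p[:,0]<.75)&(p[:,1]>-.25)&(p[:,1]<.0)]
    print(nm,"bin",len(q),cv2.minAreaRect((q[:,:2]*1000).astype(np.float32)))
    F=np.stack([(p-O)@EX,(p-O)@EY,p[:,2]],1)*1000
    m=(abs(F[:,0])<34)&(F[:,1]>-145)&(F[:,1]<-10)&(F[:,2]>80)
    q=F[m]; print("in trough",len(q),np.percentile(q,[3,50,97],axis=0).round(1).tolist())
    for r in regions_of("tin",f)[:2]:
        k=p.reshape(384,512,3)[r["pixels"]&(f["depth"]>0)]; k=np.stack([(k-O)@EX,(k-O)@EY,k[:,2]],1)*1000
        print("tin",r["p"],r["rect"],np.percentile(k,[3,50,97],axis=0).round(1).tolist() if len(k) else "")
f=fs[0]; cv2.imwrite("pics/t1.png",cv2.resize(f["color"][130:280,190:390],None,fx=4,fy=4,interpolation=cv2.INTER_CUBIC))
E
python3 b2.py
```

```text
10.0833 [0.56766765 0.12147762 0.16051228] [ 0.43  0.18  1.67 -0.68  1.57  0.44] [-0.5 -0.5  0.6]
a bin 533 ((627.0181884765625, -98.41378021240234), (125.2106704711914, 188.44390869140625), 4.554526329040527)
in trough 845 [[-32.1, -142.9, 87.4], [0.6, -14.9, 161.7], [31.5, -11.9, 250.0]]
tin 0.61 [262.1, 232.6, 25.5, 24.7] [[-33.9, -145.4, 81.0], [-2.0, -127.4, 100.2], [29.6, -100.1, 105.3]]
b bin 782 ((628.1382446289062, -94.75321960449219), (124.83370971679688, 187.13233947753906), 4.20709228515625)
in trough 745 [[-32.0, -142.8, 87.8], [-0.6, -106.8, 104.9], [31.3, -11.8, 253.1]]
tin 0.55 [290.2, 219.1, 28.3, 19.3] [[-38.4, -143.7, 60.0], [-5.6, -118.2, 102.4], [28.6, -90.9, 109.1]]
tin 0.49 [270.9, 171.1, 110.3, 116.8] [[-102.7, -118.0, 42.5], [0.4, 26.0, 154.9], [74.2, 102.1, 253.6]]
```

View pics/t1.png

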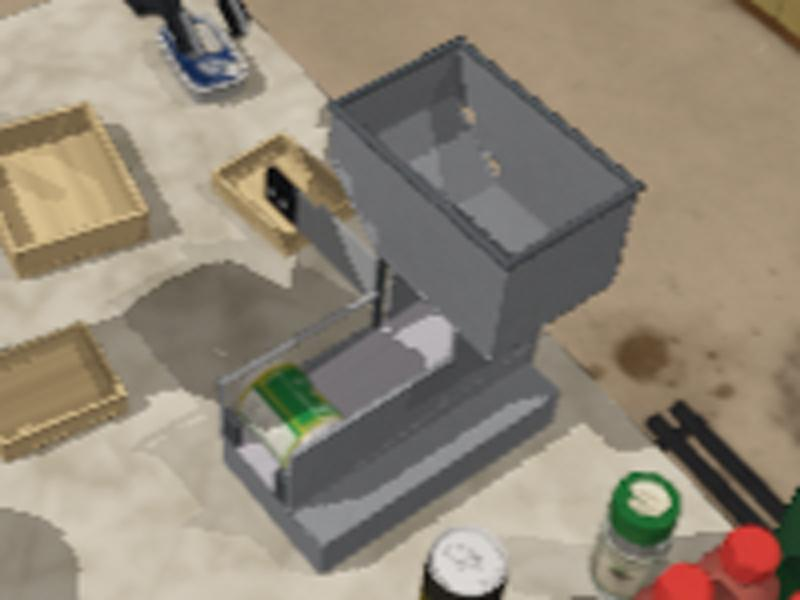

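The gate is out (tab at crop (280,195)), the tin rests at the trough's open end at (290,410), and the feeder has not moved. I move above the tin with the tool vertical.

```bash
cat > g.py <<'E'
from h import *
R=rot(0); s=cur()
s=plan(s,(np.array([.46,.10,.20]),R),8,8.5)
t=W(0,-115,0)
s=plan(s,(t+[0,0,.145],R),9,8.5)
E
python3 g.py
```

```text
8 rows, |turn| 5.21 shift max 1.4504482065899493
[[8.5,-0.45,-1.33,-0.34,0.0,0.091,0.001],[8.5,-0.43,-1.33,-0.37,0.0,0.091,0.001],[8.5,-0.39,-1.33,-0.41,0.0,0.091,0.001],[8.5,-0.35,-1.33,-0.45,0.0,0.091,0.001],[8.5,-0.31,-1.33,-0.48,0.0,0.091,0.001],[8.5,-0.27,-1.33,-0.5,0.0,0.091,0.001],[8.5,-0.22,-1.33,-0.52,0.0,0.091,0.001],[8.5,-0.18,-1.33,-0.55,0.0,0.091,0.001]] end [0.46   0.1    0.2001]
9 rows, |turn| 0.0 shift max 2.5393109301540844
[[8.5,-2.45,-0.11,0.62,0.0,0.0,-0.0],[8.5,-2.46,-0.1,0.62,0.0,0.0,-0.0],[8.5,-2.45,-0.11,0.62,0.0,0.0,-0.0],[8.5,-2.46,-0.1,0.62,0.0,0.0,-0.0],[8.5,-2.45,-0.11,0.62,0.0,0.0,-0.0],[8.5,-2.45,-0.11,0.62,0.0,0.0,-0.0],[8.5,-2.46,-0.1,0.62,0.0,0.0,-0.0],[8.5,-2.45,-0.11,0.62,0.0,0.0,-0.0],[8.5,-2.46,-0.11,0.62,0.0,0.0,-0.0]] end [ 0.4686 -0.1212  0.145 ]
```

Request:
jog_arm(moves=[[[8.5,-0.45,-1.33,-0.34,0,0.091,0.001],[8.5,-0.43,-1.33,-0.37,0,0.091,0.001],[8.5,-0.39,-1.33,-0.41,0,0.091,0.001],[8.5,-0.35,-1.33,-0.45,0,0.091,0.001],[8.5,-0.31,-1.33,-0.48,0,0.091,0.001],[8.5,-0.27,-1.33,-0.5,0,0.091,0.001],[8.5,-0.22,-1.33,-0.52,0,0.091,0.001],[8.5,-0.18,-1.33,-0.55,0,0.091,0.001],[8.5,-2.45,-0.11,0.62,0,0,0],[8.5,-2.46,-0.1,0.62,0,0,0],[8.5,-2.45,-0.11,0.62,0,0,0],[8.5,-2.46,-0.1,0.62,0,0,0],[8.5,-2.45,-0.11,0.62,0,0,0],[8.5,-2.45,-0.11,0.62,0,0,0],[8.5,-2.46,-0.1,0.62,0,0,0],[8.5,-2.45,-0.11,0.62,0,0,0],[8.5,-2.46,-0.11,0.62,0,0,0],[8.5,0,0,0,0,0,0]]])

```text
time: 11.68
tool_pos: [0.4655, -0.1253, 0.1411]
tool_rot: [0.0, 0.68, 0.733, -0.003]
contact_force: [0.8, 0.4, -0.2]
gripper_width: 0.994
grasp_force: 0.0
```

```bash
cat > i.py <<'E'
from h import *
p,R=cur(); s=state(); print(s["time"],p.round(4),R.as_matrix().round(3).tolist(),s["gripper_width"],s["contact_force"].round(1))
print("target",W(0,-115,0))
for n in("scene","top"):
    f=grab_frame(n); C=cloud(f).reshape(-1,3); q=R.inv().apply(C-p)*1000; d=f["depth"].ravel()>0
    for lo in range(-80,21,5):
        k=q[d&(abs(q[:,0])<22)&(abs(q[:,1])<75)&(q[:,2]>=lo)&(q[:,2]<lo+5)]
        if len(k):
            a=k[k[:,1]<0];b=k[k[:,1]>0]
            print(n,lo,len(k),*[(x[:,:2].min(0).round().tolist(),x[:,:2].max(0).round().tolist()) for x in(a,b) if len(x)])
    F=np.stack([(C-O)@EX,(C-O)@EY,C[:,2]],1)*1000
    k=F[d&(abs(F[:,0])<28)&(F[:,1]>-142)&(F[:,1]<-90)&(F[:,2]>85)&(F[:,2]<115)]
    if len(k): print("tin top",len(k),np.percentile(k,[3,50,97],axis=0).round(1).tolist(), "at top y",k[k[:,2]>102].mean(0).round(1) if (k[:,2]>102).any() else "")
E
python3 i.py
```

```text
11.6833 [ 0.4655 -0.1253  0.1411] [[-0.075, 0.997, -0.004], [0.997, 0.075, -0.004], [-0.004, -0.004, -1.0]] 0.9942666730304874 [ 0.8  0.4 -0.2]
target [ 0.4686025 -0.1211255  0.       ]
scene -80 22 ([-13.0, -56.0], [-1.0, -45.0]) ([-14.0, 43.0], [8.0, 56.0])
scene -75 19 ([-13.0, -56.0], [-1.0, -45.0]) ([-12.0, 42.0], [5.0, 55.0])
scene -70 20 ([-13.0, -55.0], [4.0, -45.0]) ([-13.0, 42.0], [5.0, 56.0])
scene -65 20 ([-13.0, -55.0], [3.0, -45.0]) ([-14.0, 42.0], [8.0, 54.0])
scene -60 15 ([-12.0, -54.0], [-7.0, -47.0]) ([-13.0, 42.0], [8.0, 46.0])
scene -55 4 ([-11.0, -48.0], [-9.0, -43.0]) ([-9.0, 43.0], [-1.0, 43.0])
scene -50 1 ([-4.0, -47.0], [-4.0, -47.0])
tin top 285 [[-26.4, -141.2, 90.3], [0.8, -123.9, 101.1], [26.7, -97.3, 106.0]] at top y [   1.2 -118.6  104.1]
top -65 2 ([13.0, -44.0], [14.0, -41.0])
top -55 1 ([13.0, -46.0], [13.0, -46.0])
tin top 62 [[-27.3, -141.4, 91.6], [-19.8, -132.9, 102.2], [-5.3, -116.6, 107.8]] at top y [ -20.9 -126.4  104.4]
```

Open, the tips measure about 50 mm behind the reported TCP, which is the 37 mm offset plus the 13 mm pad swing, so the offset is consistent. I descend on the tin with it allowed for.

Request:
jog_arm(moves=[[[8.5,0.2,0.17,0.5,0,0,0],[8.5,0.2,0.17,1,0,0,0],[8.5,0,0,1.5,0,0,0],[8.5,0,0,1.5,0,0,0],[8.5,0,0,1.5,0,0,0],[8.5,0,0,1.5,0,0,0],[8.5,0,0,1.5,0,0,0],[8.5,0,0,1,0,0,0],[8.5,0,0,0.5,0,0,0],[8.5,0,0,0,0,0,0]]])

```text
time: 12.62
tool_pos: [0.4698, -0.1176, 0.0375]
tool_rot: [0.001, 0.678, 0.735, -0.002]
contact_force: [0.6, -0.4, 0.6]
gripper_width: 0.995
grasp_force: 0.0
```

Request:
jog_arm(moves=[[[8.5,0,0,0.6,0,0,0],[8.5,0,0,0.6,0,0,0],[8.5,0,0,0.6,0,0,0],[8.5,0,0,0,0,0,0],[8.5,0,0,0,0,0,0]]])

```text
time: 13.03
tool_pos: [0.4707, -0.1187, 0.0209]
tool_rot: [0.002, 0.679, 0.735, -0.001]
contact_force: [0.5, 0.3, 0.2]
gripper_width: 0.995
grasp_force: 0.0
```

Request:
jog_arm(moves=[[[8.5,-0.22,-0.2,0.2,0,0,0],[7.5,0,0,0,0,0,0],[6.8,0,0,0,0,0,0],[6.4,0,0,0,0,0,0],[6.2,0,0,0,0,0,0],[6.0,0,0,0,0,0,0],[5.9,0,0,0,0,0,0]]])

```text
time: 13.62
tool_pos: [0.4692, -0.1211, 0.0193]
tool_rot: [0.002, 0.678, 0.735, -0.001]
contact_force: [-0.2, 1.0, 0.2]
gripper_width: 0.69
grasp_force: 0.1
```

Request:
jog_arm(moves=[[[5.7,0,0,0,0,0,0],[5.5,0,0,0,0,0,0],[5.3,0,0,0,0,0,0],[5.0,0,0,0,0,0,0],[5.0,0,0,0,0,0,0]]])

```text
time: 14.03
tool_pos: [0.4691, -0.1211, 0.0197]
tool_rot: [0.002, 0.678, 0.735, -0.001]
contact_force: [-2.1, 0.8, 5.8]
gripper_width: 0.655
grasp_force: 62.5
```

Request:
jog_arm(moves=[[[4.0,0,0,0,0,0,0],[4.0,0,0,-0.3,0,0,0],[4.0,0,0,-0.6,0,0,0],[4.0,0,0,-1,0,0,0],[4.0,0,0,-1.5,0,0,0],[4.0,0,0,-1.5,0,0,0],[4.0,0,0,-1.5,0,0,0],[4.0,0,0,-1.5,0,0,0],[4.0,0,0,-1.5,0,0,0],[4.0,0,0,-1.5,0,0,0],[4.0,0,0,-1,0,0,0],[4.0,0,0,-0.5,0,0,0],[4.0,0,0,0,0,0,0],[4.0,0,0,0,0,0,0]]])

```text
time: 15.2
tool_pos: [0.4688, -0.1205, 0.1429]
tool_rot: [0.002, 0.678, 0.735, -0.001]
contact_force: [-0.5, -1.0, -1.7]
gripper_width: 0.655
grasp_force: 63.7
```

```bash
cat > j.py <<'E'
from h import *
yt=np.array([.139,.990,0]);yt/=np.linalg.norm(yt)
R=rot(0,yt); s=cur(); print(s[0],state()["joint_pos"].round(2))
C=np.array([.4457,.230])
s=plan(s,(np.array([*C,.15]),R),20,4)
E
python3 j.py; sed -i 's/230:310\]/190:350]/;s/150:230,/120:280,/;s/fx=7,fy=7/fx=4,fy=4/' e.py; python3 e.py pics/l.png
```

```text
[ 0.46876879 -0.12047925  0.1429368 ] [-0.4  -0.26  1.99 -0.    1.41 -0.48]
20 rows, |turn| 3.9 shift max 1.7628669830704755
[[4,1.76,0.02,-0.04,-0.0,0.0,-0.068],[4,1.75,0.15,-0.05,-0.0,0.0,-0.068],[4,1.73,0.26,-0.04,-0.0,0.0,-0.068],[4,1.72,0.38,-0.04,-0.0,0.0,-0.068],[4,1.68,0.49,-0.05,-0.0,0.0,-0.068],[4,1.65,0.61,-0.04,-0.0,0.0,-0.068],[4,1.6,0.72,-0.04,-0.0,0.0,-0.068],[4,1.55,0.83,-0.05,-0.0,0.0,-0.068],[4,1.49,0.93,-0.04,-0.0,0.0,-0.068],[4,1.42,1.02,-0.04,-0.0,0.0,-0.068],[4,1.35,1.13,-0.05,-0.0,0.0,-0.068],[4,1.27,1.21,-0.04,-0.0,0.0,-0.068],[4,1.19,1.3,-0.04,-0.0,0.0,-0.068],[4,1.09,1.37,-0.05,-0.0,0.0,-0.068],[4,1.0,1.44,-0.04,-0.0,0.0,-0.068],[4,0.9,1.51,-0.04,-0.0,0.0,-0.068],[4,0.8,1.57,-0.05,-0.0,0.0,-0.068],[4,0.68,1.62,-0.04,-0.0,0.0,-0.068],[4,0.58,1.66,-0.04,-0.0,0.0,-0.068],[4,0.46,1.69,-0.05,-0.0,0.0,-0.068]] end [0.4457 0.23   0.15  ]
15.2 [ 0.46876879 -0.12047925  0.1429368 ] [-0.53 -1.03 -1.66] 0.6550654097957157 63.7167763710022 [-0.4  -0.26  1.99 -0.    1.41 -0.48]
```

View pics/l.png

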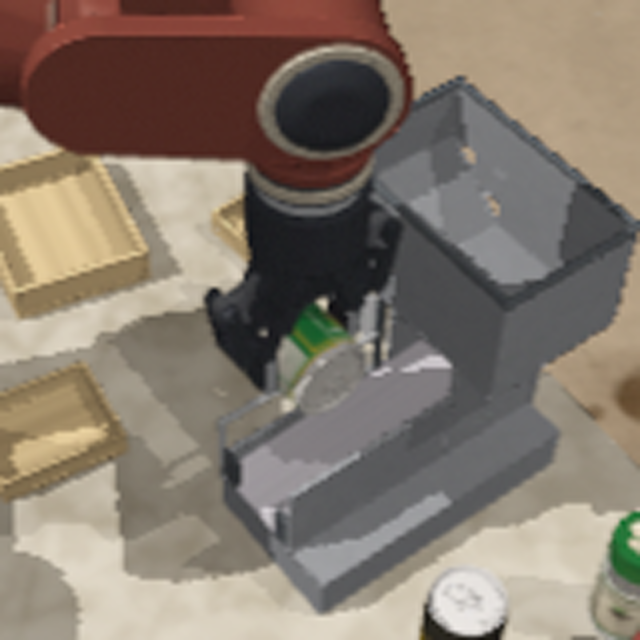

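The tin hangs in the gripper at (330,360), clear of the rail. I carry it over and turn it.

Request:
jog_arm(moves=[[[4,1.76,0.02,-0.04,0,0,-0.068],[4,1.75,0.15,-0.05,0,0,-0.068],[4,1.73,0.26,-0.04,0,0,-0.068],[4,1.72,0.38,-0.04,0,0,-0.068],[4,1.68,0.49,-0.05,0,0,-0.068],[4,1.65,0.61,-0.04,0,0,-0.068],[4,1.6,0.72,-0.04,0,0,-0.068],[4,1.55,0.83,-0.05,0,0,-0.068],[4,1.49,0.93,-0.04,0,0,-0.068],[4,1.42,1.02,-0.04,0,0,-0.068],[4,1.35,1.13,-0.05,0,0,-0.068],[4,1.27,1.21,-0.04,0,0,-0.068],[4,1.19,1.3,-0.04,0,0,-0.068],[4,1.09,1.37,-0.05,0,0,-0.068],[4,1.0,1.44,-0.04,0,0,-0.068],[4,0.9,1.51,-0.04,0,0,-0.068],[4,0.8,1.57,-0.05,0,0,-0.068],[4,0.68,1.62,-0.04,0,0,-0.068],[4,0.58,1.66,-0.04,0,0,-0.068],[4,0.46,1.69,-0.05,0,0,-0.068]]])

```text
time: 16.92
tool_pos: [0.4448, 0.2306, 0.1487]
tool_rot: [-0.0, 0.064, 0.998, -0.003]
contact_force: [0.5, 0.9, -1.2]
gripper_width: 0.652
grasp_force: 63.6
```

Request:
jog_arm(moves=[[[4,0,0,0,0,0,0],[4,0,0,0,0,0,0]]])

```text
time: 17.08
tool_pos: [0.445, 0.2301, 0.1489]
tool_rot: [-0.0, 0.065, 0.998, -0.003]
contact_force: [-0.1, -0.0, -2.0]
gripper_width: 0.651
grasp_force: 63.8
```

```bash
cat > k.py <<'E'
from h import *
p,R=cur(); print(state()["time"],p.round(4),R.as_matrix().round(3).tolist(),state()["gripper_width"])
for n in("scene","top"):
    f=grab_frame(n); C=cloud(f)
    for r in regions_of("tin",f)[:2]:
        k=C[r["pixels"]&(f["depth"]>0)]; k=R.inv().apply(k-p)*1000
        if len(k): print(n,"tin",r["p"],np.percentile(k,[3,50,97],axis=0).round(1).tolist())
    q=C.reshape(-1,3); q=q[(q[:,2]>.024)&(q[:,2]<.042)&(q[:,0]>.36)&(q[:,0]<.53)&(q[:,1]>.12)&(q[:,1]<.33)]
    print("tray",cv2.minAreaRect((q[:,:2]*1000).astype(np.float32)))
g=np.array([.4457,.230,0])-p; print("to tray, tool axes cm",R.inv().apply([g[0],g[1],0])*100)
E
python3 k.py
```

```text
17.0833 [0.445  0.2301 0.1489] [[-0.991, 0.13, -0.001], [0.13, 0.991, -0.006], [0.0, -0.006, -1.0]] 0.6510950270961481
scene tin 0.66 [[-308.2, -540.3, 44.6], [-234.3, -525.0, 74.1], [-221.2, -458.8, 151.4]]
scene tin 0.58 [[-31.3, -33.3, -85.8], [20.0, -24.7, -68.8], [35.3, 10.0, -39.0]]
tray ((445.46417236328125, 228.5756072998047), (158.86468505859375, 120.71061706542969), 82.61234283447266)
top tin 0.47 [[-38.4, -63.9, -310.7], [-25.0, -22.6, -77.4], [26.1, 5.4, 2.3]]
top tin 0.23 [[-289.4, -399.9, -102.6], [-194.4, -321.8, -3.1], [-49.2, -206.6, 108.8]]
tray ((445.49627685546875, 231.08245849609375), (150.3949432373047, 119.87211608886719), 81.82632446289062)
to tray, tool axes cm [-7.23760778e-02  1.11807445e-03 -6.53520922e-06]
```

Request:
jog_arm(moves=[[[4,-0.07,0,1.2,0,0,0],[4,0,0,2,0,0,0],[4,0,0,2,0,0,0],[4,0,0,2,0,0,0],[4,0,0,2,0,0,0],[4,0,0,2,0,0,0],[4,0,0,1.5,0,0,0],[4,0,0,1.2,0,0,0],[4,0,0,1,0,0,0],[4,0,0,0.6,0,0,0],[4,0,0,0.5,0,0,0],[4,0,0,0,0,0,0],[4,0,0,0,0,0,0]]])

```text
time: 18.37
tool_pos: [0.4472, 0.2293, -0.0093]
tool_rot: [0.001, 0.066, 0.998, -0.002]
contact_force: [0.8, 0.3, -0.9]
gripper_width: 0.654
grasp_force: 63.8
```

Request:
jog_arm(moves=[[[4,0,0,0.25,0,0,0],[4,0,0,0.2,0,0,0],[4,0,0,0,0,0,0]]])

```text
time: 18.62
tool_pos: [0.4468, 0.2292, -0.0142]
tool_rot: [0.001, 0.066, 0.998, -0.002]
contact_force: [-0.9, 0.1, -1.0]
gripper_width: 0.649
grasp_force: 63.8
```

Request:
jog_arm(moves=[[[4,0,0,0.2,0,0,0],[4,0,0,0.2,0,0,0],[4,0,0,0.1,0,0,0],[4,0,0,0,0,0,0]]])

```text
time: 18.95
tool_pos: [0.4464, 0.229, -0.0197]
tool_rot: [0.001, 0.066, 0.998, -0.002]
contact_force: [0.3, -0.6, -2.4]
gripper_width: 0.652
grasp_force: 63.8
```

Request:
jog_arm(moves=[[[4,0,0,0.15,0,0,0],[4,0,0,0.1,0,0,0],[4,0,0,0,0,0,0]]])

```text
time: 19.2
tool_pos: [0.4465, 0.229, -0.0221]
tool_rot: [0.001, 0.066, 0.998, -0.002]
contact_force: [0.3, -0.4, -1.9]
gripper_width: 0.647
grasp_force: 63.8
```

Request:
jog_arm(moves=[[[4,0,0,0.1,0,0,0],[4,0,0,0,0,0,0]]])

```text
time: 19.37
tool_pos: [0.4468, 0.2291, -0.0223]
tool_rot: [0.001, 0.066, 0.998, -0.002]
contact_force: [-1.8, -1.1, 1.8]
gripper_width: 0.653
grasp_force: 64.3
```

Request:
jog_arm(moves=[[[4,0,0,0.1,0,0,0],[4,0,0,0,0,0,0]]])

```text
time: 19.53
tool_pos: [0.4469, 0.2291, -0.0224]
tool_rot: [0.0, 0.066, 0.998, -0.002]
contact_force: [-5.7, -1.4, 9.7]
gripper_width: 0.65
grasp_force: 65.2
```

Touched down: force 10 N, z stopped. I back off 1.5 mm, open slowly and rise.

Request:
jog_arm(moves=[[[4,0,0,-0.15,0,0,0],[5.4,0,0,0,0,0,0],[5.7,0,0,0,0,0,0],[5.9,0,0,0,0,0,0],[6.2,0,0,0,0,0,0],[6.6,0,0,0,0,0,0],[7.0,0,0,0,0,0,0],[7.0,0,0,0,0,0,0],[7.0,0,0,-0.5,0,0,0],[7.0,0,0,-1,0,0,0],[7.0,0,0,-2,0,0,0],[7.0,0,0,-3,0,0,0],[7.0,0,0,-3,0,0,0],[7.0,0,0,-3,0,0,0],[7.0,0,0,-3,0,0,0],[7.0,0,0,-3,0,0,0],[7.0,0,0,0,0,0,0],[7.0,0,0,0,0,0,0]]])

```text
time: 21.03
tool_pos: [0.4482, 0.2306, 0.1665]
tool_rot: [0.004, 0.066, 0.998, -0.001]
contact_force: [0.1, -0.3, -0.3]
gripper_width: 0.82
grasp_force: 0.0
```

```bash
sed -i 's/190:350\]/130:330]/;s/120:280,/130:280,/' e.py; python3 e.py pics/end.png; python3 b2.py | grep -v trough
```

```text
21.0333 [0.44820274 0.23055605 0.16653737] [ 0.11 -0.26 -0.34] 0.8196973943230967 0.0 [ 0.33 -0.23  1.92 -0.    1.44 -1.11]
21.1833 [0.44557295 0.22959019 0.16152798] [ 0.33 -0.23  1.93 -0.    1.44 -1.11] [-1.1  0.9 -1.1]
a bin 533 ((626.3167724609375, -98.59506225585938), (125.36255645751953, 188.885498046875), 4.869381904602051)
tin 0.76 [203.9, 173.1, 29.9, 20.4] [[-376.4, -144.4, 17.3], [-332.7, -117.1, 52.3], [-316.4, -81.6, 63.7]]
tin 0.25 [271.1, 186.5, 25.5, 30.4] [[-186.3, -4.5, 71.8], [-121.0, -0.1, 95.6], [-61.2, 3.9, 118.5]]
b bin 783 ((628.0897216796875, -94.79061889648438), (124.49827575683594, 187.22164916992188), 4.102218151092529)
tin 0.56 [165.7, 230.6, 20.3, 25.7] [[-366.7, -145.2, 39.4], [-341.5, -126.4, 60.3], [-319.6, -77.4, 68.4]]
```

View pics/end.png

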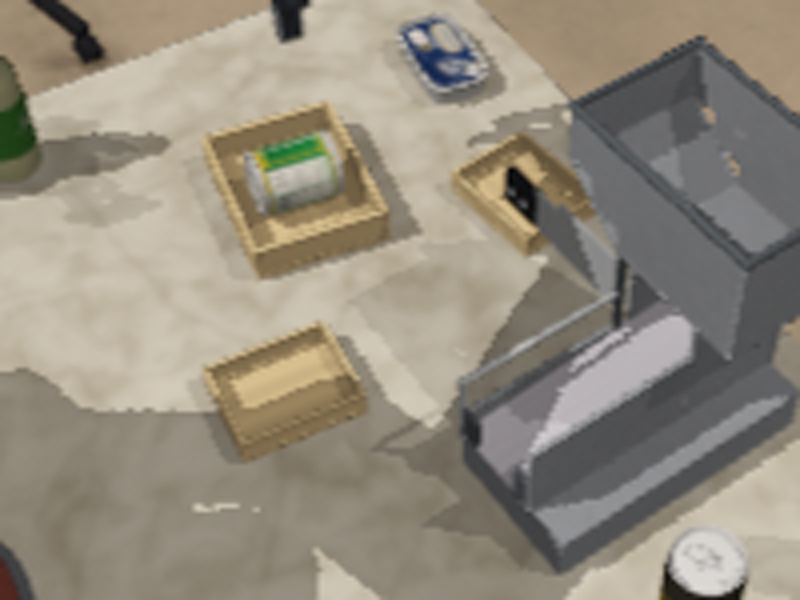

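The tin lies in the big tray at (295,175), the gate is still drawn out at (520,190), the feeder is unmoved, and the gripper is clear. I hand in.

```bash
python3 -c "
from plant import *
print(job_done())"
```

```text
the job is handed in; nothing more can be done
None
```

I drew the gate out to its end stop (felt at about 26 N, feeder not dragged) and left it out, set the tin in the 120 x 150 mm tray, and handed the job in at about 21 s of the 61 s; no verdict came back.

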